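# Start the disc sander from its push buttons

### The job

Get the disc sander going by touch alone: with a fingertip, gently press these three buttons all the way in so that they stay in, strictly in this order - first the square extractor button on the loose pendant box, then the large round power button on the sander's console, then the small round start button on the same console. Do not touch the mushroom-headed stop button, do not lift or shift the pendant, and leave the sanding block, the offcut and the tape measure where they lie.

Things in the scene. Friction and masses are not known exactly. Their poses are not given: they have to be found in the camera images.
- pendant: Loose grey push-button box (pendant) on the bench, 110 mm along its x, 80 mm along its y, 45 mm high on four rubber feet, about 0.7 kg; origin at the centre of its underside, z up. The square extractor button is at the centre of its top. It lies to the left or the right of the console.
- extractor_top (a point): Centre of the pressing face of the square black extractor button (36 x 36 mm, flat), 70 mm above the bench and 25 mm above the box's top when out. This point goes down with the button. z up.
- extractor (a joint): How far the extractor button is pushed in, in m: 0 out, 0.010 fully in. All four buttons move straight down 10 mm, resist with about 3 N of steady friction, have no return spring and stay where they are left; at 10 mm there is a firm stop. The pressing face is sprung on the button: it gives only from 5 N upward, so after the stop it yields up to 8 mm more (5 N rising to 13 N) and comes back when let go; this joint value does not count that give.
- console: The sander's control console, fixed to the bench: a flat-topped grey metal box, 140 mm along its x, 260 mm along its y, 60 mm high; origin at the centre of its underside, z up. Its power, start and stop buttons stand in one row along its y, on the middle line, 80 mm apart, in any arrangement.
- power_top (a point): Centre of the pressing face of the large round black power button (flat, 42 mm diameter), 87 mm above the bench and 27 mm above the console's top when out. This point goes down with the button. z up.
- power (a joint): How far the power button is pushed in, in m: 0 out, 0.010 fully in; feels like the extractor button.
- start_top (a point): Centre of the pressing face of the small round black start button (flat, 22 mm diameter), 87 mm above the bench and 27 mm above the console's top when out. This point goes down with the button. z up.
- start (a joint): How far the start button is pushed in, in m: 0 out, 0.010 fully in; feels like the extractor button.
- stop_top (a point): Top of the mushroom-headed black stop button: a domed head of 46 mm diameter on a thin neck, its top 109 mm above the bench and so 22 mm higher than the power and start buttons. Not to be touched.
- stop (a joint): How far the stop button is pushed in, in m: 0 out; must stay out.
- sanding_block: Loose cork sanding block, 45 x 90 x 34 mm (x, y, z), just in front of the console on the robot's side; origin at the centre of its underside. A bystander.
- offcut: Loose hardwood offcut, 40 x 110 x 35 mm (x, y, z), just behind the console; origin at the centre of its underside. A bystander.
- tape_measure: Loose tape measure, 60 x 34 x 50 mm (x, y, z), black with round steel sides, just behind the pendant; origin at the centre of its underside. A bystander.
There are look-alikes about, which are no part of the job. Several things have the shape of the pendant; the one meant has the colours described above.

How it is judged:
By the outcome, as a careful person would: the job done as asked, in the order asked, and still so for the second after the job is handed in, with the robot touching nothing.
It also fails if it takes over 48 s, if anything falls off the work surface, if the arm or the gripper's body presses on something with over 40 N, if the wrist force passes 120 N, or if a joint passes its speed limit or range.

### The arm

A 7-joint arm with a two-finger parallel gripper is mounted at the origin on the work surface. World frame = base frame: x ahead of the robot, y to its left, z up, the work surface at z = 0. Lengths are in m, angles in rad, forces in N, time in s.
With the tool pointing down it reaches from about 0.425 to 0.925 m from the base axis. Payload 6.8 kg.
Tool frame: the origin (TCP) lies midway between the tips of the shut fingers; the grasp point (between the pads) lies 19 mm behind it; z points along the fingers, x is the direction in which the jaws open and shut, and the axes are right-handed (so a half turn about z gives the same grasp; the last joint's range is limited). The gripper opens to 85 mm and grips with 20 to 120 N. Pads are 22 mm wide; open, the fingers measure 114 mm over their backs; the gripper's body (76 mm by 85 mm) begins 54 mm behind the grasp point. The pads swing forward as they close: fully open they stand 13 mm farther back than shut.
Start: joints at [-1.397, 0.477, 0.022, 1.555, -0.011, 1.109, -0.083], TCP at [0.188, 0.648, 0.231] pointing down, gripper open.
Joint ranges: [-2.96, 2.96], [-0.34, 2.1], [-1.41, 1.46], [0.24, 2.44], [-1.37, 4.51], [0.17, 1.92], [-2.96, 2.96]. Speed limits (rad/s): [2.39, 2.39, 3.14, 3.14, 3.14, 3.14, 3.14].

### API

Orientations are given as a unit quaternion [w, x, y, z].
In Python, from station import bot gives the robot as it stands.
- The arm moves only by the tool step_arm, never from a script. Its argument "increments" is a list of rows, each a list of 7 numbers: the shift along the tool's x, y, z in cm, then the turn, a rotation vector about the tool's x, y, z in degrees, then the closure, from 0 (fully open) to 1 (shut). A call has 1 to 20 rows; each row shifts and turns the commanded pose from where the row before left it, along the tool's axes as they then stand; what a row does not reach is not made up. A row lasts 1/10 s, in which the tool goes at most 50 mm and 8.59 degrees, less where a joint would pass 70% of its speed; a pose out of reach is approached as far as the arm can. A call is refused whole if a number of a shift passes 5 or a number of a turn 8.59, either way. A call with a gripper value outside its range is refused whole. The fingers move at their own pace and stop on an object; "squeeze" is the grip in N (left out, the last holds). Time passes only in rows, so rows that do not move let the fingers close. It gives the time, the measured TCP pose, the force and the opening at its end, in the units of the state.
- bot.get_obs(): the state, without advancing time (a new reading comes with each control period).
- bot.read_camera(name): name is "scene" or "top"; returns a dict with "pixels" (480x640x3 uint8, red, green, blue), "vertical_fov" (degrees; the focal length in pixels is half the picture's height over the tangent of half this angle, whatever the lens; pixels are square), "cx", "cy" (the principal point, pixels), "camera_from_world" (4x4, takes a point from world to camera coordinates). Camera axes: x right, y down, z forward; pixel columns grow to the right and rows downward; lengths in m; the calibration is good to about 2 mm. A picture is of the moment at which its call begins. There is no depth.
- bot.hand_in(): hands the job in, once; it reports no verdict.
Trained networks look in a picture, given as the dict that the camera call returned (one of the last four; its "shot" number tells which), for a name from the list of things; names that differ only in an ending like _2 or _b are one class to them, and where a whole thing is asked for, a point or a joint stands for the part that bears it (a point fixed in the world has none). Each returns a list of dicts, best first, with "score" (0 to 1); they miss things now and then, are a little off and sometimes report something else, mostly with a low value. They report only what shows in the picture. A call takes as long as a camera call. They do not tell look-alikes from the thing itself.
- bot.find_in(picture, query): "point" ([column, row] in pixels, amid what is visible of it).
- bot.cut_out(picture, query): "pixels" (480x640 bool, what is visible of it) and "point" ([column, row] in pixels, amid what is visible of it).
- bot.pinpoint(picture, query): "point" ([column, row] in pixels: a listed point, or the origin of a listed thing).
The state is a dict: "t": time; "q": joint angles; "joint_vel": joint speeds; "joint_torque": joint torques, N m; "eef_pos": TCP position; "tool_rot": TCP orientation; "contact_force": force on the tool from outside, world axes, zero at the start; "torque": the same for the moment, N m; "gripper_width": opening from 0.0 (shut) to 1.0 (fully open).
Only numpy, scipy, OpenCV 4.12 (cv2) and the standard library are available. Lean on these libraries where they do the work, as an engineer would, in place of code of your own. Each camera call takes 0.05 s, during which the arm holds its last target.

## Working session

There is one attempt and no reset: what is moved stays moved. The work goes in short steps, Python scripts to look and compute and a tool call to move; the robot and the scene stay as the last step left them, time stands still between calls to the robot, and variables do not carry over. Pictures are saved under pics/ and viewed, and the job is handed in when it is done.

Besides the shell and the picture viewer there is one more tool, called after "Emit:" in YAML: its name, and indented under it one key for each argument. step_arm: Moves the arm, as the interface text tells. Its arguments: {"type":"object","properties":{"increments":{"type":"array"},"squeeze":{"type":"number"}},"required":["increments"]}

```bash
mkdir -p pics; cat > h.py <<'E'
import numpy as np,cv2,pickle
from station import bot
def shoot(n,tag):
    p=bot.read_camera(n); cv2.imwrite(f'pics/{tag}.png',p['pixels'][:,:,::-1]); return p
def f(p): return 240/np.tan(np.radians(p['vertical_fov'])/2)
def ray(p,uv,z):
    T=np.array(p['camera_from_world']);R=T[:3,:3];c=-R.T@T[:3,3]
    d=R.T@np.array([(uv[0]-p['cx'])/f(p),(uv[1]-p['cy'])/f(p),1]); return c+d*(z-c[2])/d[2]
def proj(p,X):
    T=np.array(p['camera_from_world']);x=T[:3,:3]@np.array(X)+T[:3,3];return [p['cx']+f(p)*x[0]/x[2],p['cy']+f(p)*x[1]/x[2]]
E
python3 - <<'E'
from h import *
np.set_printoptions(precision=4,suppress=True)
o=bot.get_obs();print({k:np.round(v,4).tolist() for k,v in o.items()})
for n in('top','scene'):
    p=shoot(n,n+'0'); T=np.array(p['camera_from_world']);print(n,p['vertical_fov'],p['cx'],p['cy'],-T[:3,:3].T@T[:3,3],p.keys())
    for q,z in(('extractor_top',.07),('power_top',.087),('start_top',.087),('stop_top',.109),('pendant',0),('console',0),('sanding_block',0),('offcut',0),('tape_measure',0)):
        for r in bot.pinpoint(p,q): print(q,round(r['score'],2),np.round(r['point'],1),ray(p,r['point'],z))
E
```

```text
{'t': 0.0, 'q': [-1.3971, 0.4778, 0.0223, 1.5565, -0.0115, 1.1093, -0.0831], 'joint_vel': [-0.0002, 0.0012, -0.001, -0.0005, -0.001, 0.0, -0.0015], 'joint_torque': [-0.0006, -59.646, 1.6077, -28.1187, 0.0125, 0.0097, -0.0], 'eef_pos': [0.1875, 0.6478, 0.2303], 'tool_rot': [0.0006, 0.7994, 0.6008, -0.0007], 'contact_force': [0.0916, -0.7133, -0.5546], 'torque': [0.0615, 0.0377, 0.0302], 'gripper_width': 1.0023}
top 49.01644813494604 316.78106711646774 237.15819862562543 [ 0.4127 -0.059   0.924 ] dict_keys(['pixels', 'vertical_fov', 'cx', 'cy', 'camera_from_world', 'shot'])
extractor_top 0.81 [409.5 239.4] [ 0.5564 -0.2312  0.07  ]
extractor_top 0.69 [506.6 287.5] [ 0.4733 -0.3856  0.07  ]
extractor_top 0.62 [353.3 339. ] [ 0.3973 -0.1323  0.07  ]
extractor_top 0.17 [379.6 176.3] [ 0.6654 -0.1867  0.07  ]
power_top 0.71 [158.1 258.7] [0.5312 0.1761 0.087 ]
start_top 0.49 [251.4 232.5] [0.5705 0.0275 0.087 ]
pendant 0.89 [490.2 288.6] [ 0.4771 -0.3831  0.    ]
pendant 0.68 [400.6 246.1] [ 0.5564 -0.2288  0.    ]
pendant 0.63 [216.4 250.4] [0.556  0.0984 0.    ]
pendant 0.62 [351.5 337.4
[... 679 characters left out ...]
38  0.07  ]
extractor_top 0.45 [406.4 411.1] [0.6889 0.1915 0.07  ]
power_top 0.75 [468.1 317.8] [0.525  0.1811 0.087 ]
start_top 0.62 [363.4 277.7] [0.5717 0.0236 0.087 ]
stop_top 0.6 [412.7 294.4] [0.5572 0.1012 0.109 ]
stop_top 0.44 [409.5 323.2] [0.597  0.1242 0.109 ]
pendant 0.85 [226.2 142.5] [ 0.4708 -0.3825  0.    ]
pendant 0.68 [353.4 184. ] [ 0.39   -0.1346  0.    ]
pendant 0.58 [251.1 211.8] [ 0.5565 -0.2356  0.    ]
console 0.93 [408.3 323.7] [0.5509 0.106  0.    ]
console 0.45 [411.2 294.5] [0.5054 0.079  0.    ]
sanding_block 0.78 [405.9 249. ] [0.4403 0.0209 0.    ]
tape_measure 0.95 [214.6 270.4] [ 0.6829 -0.2005  0.    ]
tape_measure 0.59 [414.5 292.7] [0.4992 0.0812 0.    ]
```

View pics/top0.png

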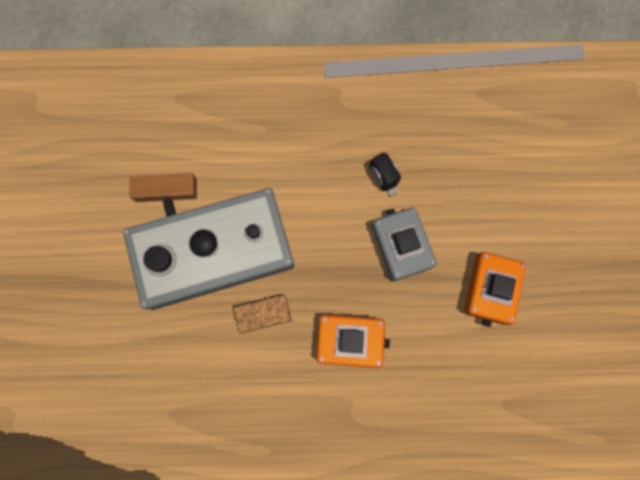

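View pics/scene0.png

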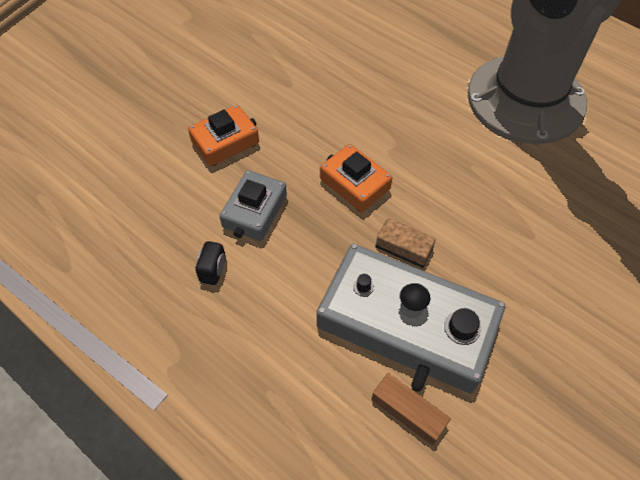

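The grey pendant, at top (405,242) and scene (253,205), is the one meant. Its look-alikes are the orange boxes at top (351,341) and (497,288). On the console, power is at top (158,259), stop in the middle at (203,243) and start at (252,231). I'll check the choice in a close crop with the projected outlines of the estimates drawn on it.

```bash
cat > ov.py <<'E'
from h import *
import sys
E_=np.array([.555,-.2325,.07]);P=np.array([.528,.1785,.087]);S=np.array([.571,.0255,.087])
ims=[]
for n in('top','scene'):
    p=bot.read_camera(n);im=p['pixels'][:,:,::-1].copy();k=5
    for i,(c,r) in enumerate(((E_,.018),(P,.021),(S,.011))):
        u=np.array(proj(p,c)); x0,y0=np.round(u).astype(int)-26
        cr=cv2.resize(im[y0:y0+52,x0:x0+52],None,fx=k,fy=k,interpolation=cv2.INTER_CUBIC)
        cr=np.clip(cr.astype(float)*1.6,0,255).astype(np.uint8)
        a=np.linspace(0,2*np.pi,60)
        if i==0:
            th=np.radians(20);s=np.array([[1,1],[1,-1],[-1,-1],[-1,1]])*r;q=[c+[x*np.cos(th)-y*np.sin(th),x*np.sin(th)+y*np.cos(th),0] for x,y in s]
        else: q=[c+[r*np.cos(t),r*np.sin(t),0] for t in a]
        pts=np.array([[(np.array(proj(p,z))-[x0,y0]+.5)*k] for z in q]).astype(np.int32)
        cv2.polylines(cr,[pts],True,(0,255,0),1);ims.append(cr)
cv2.imwrite('pics/ov1.png',np.vstack([np.hstack(ims[:3]),np.hstack(ims[3:])]))
E
python3 ov.py
```

```text
(no output)
```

View pics/ov1.png

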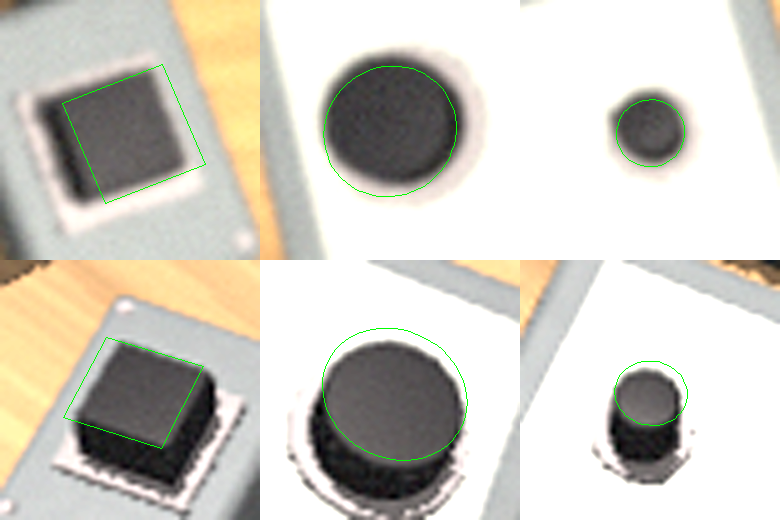

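Grey body and black square button are confirmed. I refined the estimates to extractor (0.555,-0.230), power (0.531,0.1785) and start (0.5725,0.025). Next I close the fingers and turn the jaws crosswise to the button row, well above everything.

Emit:
step_arm:
  increments:
    - [0,0,0,0,0,5.8,1]
    - [0,0,0,0,0,5.8,1]
    - [0,0,0,0,0,5.8,1]
    - [0,0,0,0,0,5.8,1]
    - [0,0,0,0,0,5.8,1]
    - [0,0,0,0,0,5.8,1]
    - [0,0,0,0,0,5.8,1]
    - [0,0,0,0,0,5.8,1]
    - [0,0,0,0,0,5.8,1]
    - [0,0,0,0,0,5.8,1]
    - [0,0,0,0,0,0,1]
    - [0,0,0,0,0,0,1]
  squeeze: 20

```text
t: 2.3
eef_pos: [0.1876, 0.6484, 0.2313]
tool_rot: [0.0, 0.99, 0.139, 0.0]
contact_force: [0.3, 0.3, -1.2]
gripper_width: 0.001
```

```bash
cat > go.py <<'E'
import sys
from h import *
from scipy.spatial.transform import Rotation as R
o=bot.get_obs();q=o['tool_rot'];M=R.from_quat([q[1],q[2],q[3],q[0]]).as_matrix();c=np.array(o['eef_pos'])
print(round(o['t'],2),c.round(4),'z',M[:,2].round(4),'x',M[:,0].round(3),'F',np.round(o['contact_force'],2),'w',round(o['gripper_width'],3),'q',np.round(o['q'],2))
for a in sys.argv[1:]:
    t=np.array([float(v) for v in a.split(',')]);print(a,'cm',(M.T@(t-c)*100).round(2));c=t
E
python3 go.py .55,.4,.22 .555,-.23,.22 .555,-.23,.09
```

```text
2.3 [0.1876 0.6484 0.2313] z [ 0.e+00 -1.e-04 -1.e+00] x [0.961 0.276 0.   ] F [ 0.3   0.28 -1.24] w 0.001 q [-1.55  0.48  0.24  1.57 -0.13  1.11 -1.  ]
.55,.4,.22 cm [27.98 33.88  1.13]
.555,-.23,.22 cm [-16.9   60.69   0.  ]
.555,-.23,.09 cm [-0. -0. 13.]
```

Emit:
step_arm:
  increments:
    - [2.3,2.8,0,0,0,0,1]
    - [2.3,2.8,0,0,0,0,1]
    - [2.3,2.8,0,0,0,0,1]
    - [2.3,2.8,0,0,0,0,1]
    - [2.3,2.8,0,0,0,0,1]
    - [2.3,2.8,0,0,0,0,1]
    - [2.3,2.8,0,0,0,0,1]
    - [2.3,2.8,0,0,0,0,1]
    - [2.3,2.8,0,0,0,0,1]
    - [2.3,2.8,0,0,0,0,1]
    - [2.3,2.8,0,0,0,0,1]
    - [2.3,2.8,0,0,0,0,1]
    - [0,0,0,0,0,0,1]

```text
t: 3.6
eef_pos: [0.5503, 0.3946, 0.2317]
tool_rot: [0.002, 0.991, 0.135, 0.002]
contact_force: [0.7, -0.8, -0.0]
gripper_width: 0.001
```

Emit:
step_arm:
  increments:
    - [-0.94,3.37,0,0,0,0,1]
    - [-0.94,3.37,0,0,0,0,1]
    - [-0.94,3.37,0,0,0,0,1]
    - [-0.94,3.37,0,0,0,0,1]
    - [-0.94,3.37,0,0,0,0,1]
    - [-0.94,3.37,0,0,0,0,1]
    - [-0.94,3.37,0,0,0,0,1]
    - [-0.94,3.37,0,0,0,0,1]
    - [-0.94,3.37,0,0,0,0,1]
    - [-0.94,3.37,0,0,0,0,1]
    - [-0.94,3.37,0,0,0,0,1]
    - [-0.94,3.37,0,0,0,0,1]
    - [-0.94,3.37,0,0,0,0,1]
    - [-0.94,3.37,0,0,0,0,1]
    - [-0.94,3.37,0,0,0,0,1]
    - [-0.94,3.37,0,0,0,0,1]
    - [-0.94,3.37,0,0,0,0,1]
    - [-0.94,3.37,0,0,0,0,1]
    - [0,0,0,0,0,0,1]
    - [0,0,0,0,0,0,1]

```text
t: 5.6
eef_pos: [0.5478, -0.2295, 0.2312]
tool_rot: [-0.0, 0.99, 0.138, -0.0]
contact_force: [0.0, 0.3, -0.6]
gripper_width: -0.006
```

```bash
python3 go.py .555,-.23,.22 .555,-.23,.09
```

```text
5.6 [ 0.5478 -0.2295  0.2312] z [-1.e-04  3.e-04 -1.e+00] x [ 0.962  0.273 -0.   ] F [ 0.04  0.27 -0.61] w -0.006 q [-0.13  0.38  0.54  1.78 -0.22  1.04  0.78]
.555,-.23,.22 cm [0.68 0.24 1.12]
.555,-.23,.09 cm [ 0.  0. 13.]
```

Emit:
step_arm:
  increments:
    - [0.7,0.2,0,0,0,0,1]
    - [0,0,3,0,0,0,1]
    - [0,0,3,0,0,0,1]
    - [0,0,3,0,0,0,1]
    - [0,0,3,0,0,0,1]
    - [0,0,1.5,0,0,0,1]
    - [0,0,1,0,0,0,1]
    - [0,0,0.4,0,0,0,1]
    - [0,0,0,0,0,0,1]
    - [0,0,0,0,0,0,1]

```text
t: 6.6
eef_pos: [0.5561, -0.2295, 0.0834]
tool_rot: [0.0, 0.99, 0.138, 0.001]
contact_force: [0.2, -0.6, 0.5]
gripper_width: 0.001
```

```bash
python3 go.py .555,-.23,.057; python3 -c "
from h import *
a=[cv2.resize(shoot(n,n+'1')['pixels'][y:y+160,x:x+160][:,:,::-1],None,fx=2.5,fy=2.5) for n,x,y in(('top',330,160),('scene',170,120))]
cv2.imwrite('pics/c1.png',np.hstack(a))"
```

```text
6.6 [ 0.5561 -0.2295  0.0834] z [ 1.9e-03 -4.0e-04 -1.0e+00] x [0.962 0.273 0.002] F [ 0.25 -0.61  0.48] w 0.001 q [-0.05  0.57  0.45  1.88 -0.35  0.77  0.87]
.555,-.23,.057 cm [-0.12  0.02  2.64]
```

View pics/c1.png

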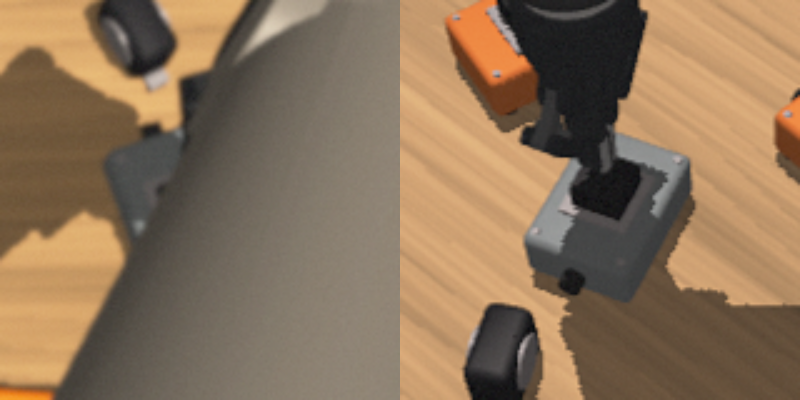

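The scene crop shows the closed fingertip just above the grey pendant's black button (crop 605,180), clear of the tape measure (500,350). I press slowly.

Emit:
step_arm:
  increments:
    - [0,0,0.6,0,0,0,1]
    - [0,0,0.3,0,0,0,1]
    - [0,0,0.2,0,0,0,1]
    - [0,0,0.2,0,0,0,1]
    - [0,0,0.2,0,0,0,1]
    - [0,0,0.2,0,0,0,1]
    - [0,0,0.2,0,0,0,1]
    - [0,0,0.1,0,0,0,1]
    - [0,0,0.1,0,0,0,1]
    - [0,0,0.1,0,0,0,1]
    - [0,0,0,0,0,0,1]
    - [0,0,0,0,0,0,1]

```text
t: 7.9
eef_pos: [0.5555, -0.2293, 0.0602]
tool_rot: [0.0, 0.99, 0.138, 0.0]
contact_force: [0.1, -0.5, 0.7]
gripper_width: -0.004
```

Emit:
step_arm:
  increments:
    - [0,0,0.1,0,0,0,1]
    - [0,0,0.1,0,0,0,1]
    - [0,0,0.1,0,0,0,1]

```text
t: 8.2
eef_pos: [0.5556, -0.2293, 0.0578]
tool_rot: [0.0, 0.99, 0.138, 0.0]
contact_force: [-1.4, 1.2, 7.7]
gripper_width: 0.0
```

Emit:
step_arm:
  increments:
    - [0,0,0.1,0,0,0,1]
    - [0,0,0,0,0,0,1]

```text
t: 8.4
eef_pos: [0.5556, -0.2294, 0.0569]
tool_rot: [0.0, 0.99, 0.138, 0.0]
contact_force: [-2.2, 1.0, 8.5]
gripper_width: -0.002
```

8.5 N with 3 mm of give matches the extractor being at its stop. I lift straight up and check.

Emit:
step_arm:
  increments:
    - [0,0,-0.3,0,0,0,1]
    - [0,0,-0.5,0,0,0,1]
    - [0,0,-1,0,0,0,1]
    - [0,0,-3,0,0,0,1]
    - [0,0,-4,0,0,0,1]
    - [0,0,-4,0,0,0,1]
    - [0,0,-2.5,0,0,0,1]
    - [0,0,0,0,0,0,1]
    - [0,0,0,0,0,0,1]

```text
t: 9.3
eef_pos: [0.5553, -0.2291, 0.2098]
tool_rot: [0.0, 0.99, 0.138, 0.001]
contact_force: [-0.1, 0.1, -1.2]
gripper_width: -0.001
```

```bash
python3 go.py .531,.1785,.2 .531,.1785,.1; python3 -c "
from h import *
a=[cv2.resize(shoot(n,n+'2')['pixels'][y:y+160,x:x+160][:,:,::-1],None,fx=2.5,fy=2.5) for n,x,y in(('top',330,160),('scene',170,120))]
cv2.imwrite('pics/c2.png',np.hstack(a))"
```

```text
9.3 [ 0.5553 -0.2291  0.2098] z [ 1.2e-03  1.0e-04 -1.0e+00] x [0.962 0.273 0.001] F [-0.13  0.08 -1.16] w -0.001 q [-0.12  0.41  0.54  1.79 -0.25  1.    0.79]
.531,.1785,.2 cm [  8.8  -39.87   0.98]
.531,.1785,.1 cm [-0.01 -0.   10.  ]
```

View pics/c2.png

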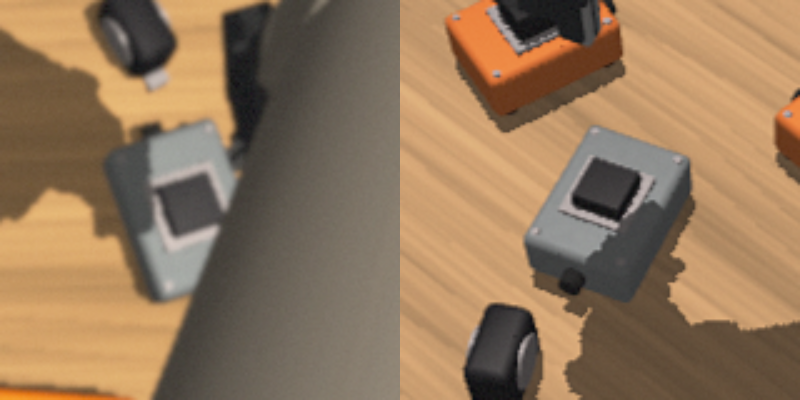

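The extractor button stands visibly lower (scene crop 605,187) and the pendant has not moved. Next is power.

Emit:
step_arm:
  increments:
    - [0.73,-3.32,0,0,0,0,1]
    - [0.73,-3.32,0,0,0,0,1]
    - [0.73,-3.32,0,0,0,0,1]
    - [0.73,-3.32,0,0,0,0,1]
    - [0.73,-3.32,0,0,0,0,1]
    - [0.73,-3.32,0,0,0,0,1]
    - [0.73,-3.32,0,0,0,0,1]
    - [0.73,-3.32,0,0,0,0,1]
    - [0.73,-3.32,0,0,0,0,1]
    - [0.73,-3.32,0,0,0,0,1]
    - [0.73,-3.32,0,0,0,0,1]
    - [0.73,-3.32,0,0,0,0,1]
    - [0,0,0,0,0,0,1]
    - [0,0,0,0,0,0,1]

```text
t: 10.8
eef_pos: [0.5297, 0.1784, 0.2079]
tool_rot: [0.001, 0.99, 0.139, -0.001]
contact_force: [0.0, 0.2, 0.1]
gripper_width: 0.0
```

```bash
python3 go.py .531,.1785,.2 .531,.1785,.1
```

```text
10.8 [0.5297 0.1784 0.2079] z [-0.0023 -0.0016 -1.    ] x [ 0.961  0.275 -0.003] F [0.02 0.2  0.12] w 0.0 q [-0.77  0.33  0.42  1.88 -0.16  0.97 -0.01]
.531,.1785,.2 cm [0.13 0.03 0.79]
.531,.1785,.1 cm [ 0.03 -0.01 10.  ]
```

Emit:
step_arm:
  increments:
    - [0.1,0,2,0,0,0,1]
    - [0,0,3,0,0,0,1]
    - [0,0,3,0,0,0,1]
    - [0,0,2,0,0,0,1]
    - [0,0,0.8,0,0,0,1]
    - [0,0,0,0,0,0,1]
    - [0,0,0,0,0,0,1]

```text
t: 11.5
eef_pos: [0.5323, 0.1777, 0.102]
tool_rot: [0.0, 0.991, 0.137, 0.0]
contact_force: [-0.6, -0.8, 0.4]
gripper_width: -0.001
```

```bash
python3 go.py .531,.1785,.074; python3 -c "
from h import *
a=[cv2.resize(shoot(n,n+'3')['pixels'][y:y+160,x:x+160][:,:,::-1],None,fx=2.5,fy=2.5) for n,x,y in(('top',120,170),('scene',350,220))]
cv2.imwrite('pics/c3.png',np.hstack(a))"
```

```text
11.5 [0.5323 0.1777 0.102 ] z [ 9.e-04  1.e-04 -1.e+00] x [0.962 0.272 0.001] F [-0.63 -0.82  0.39] w -0.001 q [-0.72  0.47  0.37  1.96 -0.24  0.75  0.06]
.531,.1785,.074 cm [-0.1  -0.12  2.8 ]
```

View pics/c3.png

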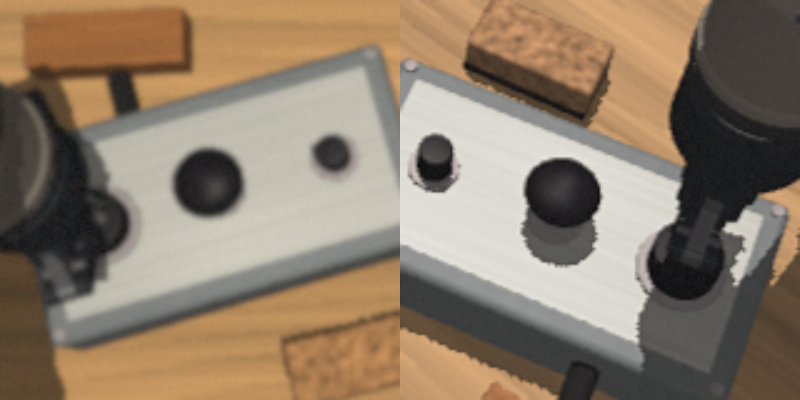

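The fingertip is over the large power button (scene crop 690,255), clear of the stop head (562,192).

Emit:
step_arm:
  increments:
    - [0,0,0.6,0,0,0,1]
    - [0,0,0.5,0,0,0,1]
    - [0,0,0.2,0,0,0,1]
    - [0,0,0.2,0,0,0,1]
    - [0,0,0.2,0,0,0,1]
    - [0,0,0.2,0,0,0,1]
    - [0,0,0.2,0,0,0,1]
    - [0,0,0.1,0,0,0,1]
    - [0,0,0.1,0,0,0,1]
    - [0,0,0.1,0,0,0,1]
    - [0,0,0.1,0,0,0,1]
    - [0,0,0.1,0,0,0,1]

```text
t: 12.8
eef_pos: [0.5315, 0.1783, 0.0755]
tool_rot: [-0.0, 0.99, 0.138, -0.0]
contact_force: [-3.4, -0.4, 6.2]
gripper_width: -0.003
```

Emit:
step_arm:
  increments:
    - [0,0,0.1,0,0,0,1]
    - [0,0,0.1,0,0,0,1]
    - [0,0,0,0,0,0,1]

```text
t: 13.1
eef_pos: [0.5315, 0.1783, 0.0736]
tool_rot: [-0.0, 0.99, 0.138, -0.0]
contact_force: [-4.6, -0.0, 8.1]
gripper_width: -0.0
```

Emit:
step_arm:
  increments:
    - [0,0,-0.3,0,0,0,1]
    - [0,0,-0.5,0,0,0,1]
    - [0,0,-1,0,0,0,1]
    - [0,0,-3,0,0,0,1]
    - [0,0,-4,0,0,0,1]
    - [0,0,-4,0,0,0,1]
    - [0,0,0,0,0,0,1]
    - [0,0,0,0,0,0,1]

```text
t: 13.9
eef_pos: [0.5324, 0.1786, 0.2026]
tool_rot: [-0.001, 0.99, 0.138, 0.001]
contact_force: [0.2, -1.1, -0.0]
gripper_width: 0.005
```

```bash
python3 go.py .5725,.025,.2 .5725,.025,.1
```

```text
13.9 [0.5324 0.1786 0.2026] z [ 0.0027  0.0017 -1.    ] x [0.962 0.273 0.003] F [ 0.25 -1.06 -0.03] w 0.005 q [-0.77  0.34  0.42  1.89 -0.17  0.95  0.  ]
.5725,.025,.2 cm [-0.34 15.87  0.25]
.5725,.025,.1 cm [-0.03  0.01 10.  ]
```

Emit:
step_arm:
  increments:
    - [-0.1,3,0,0,0,0,1]
    - [-0.1,3,0,0,0,0,1]
    - [-0.1,3,0,0,0,0,1]
    - [0,3,0,0,0,0,1]
    - [0,2.5,0,0,0,0,1]
    - [0,1.4,0,0,0,0,1]
    - [0,0,0,0,0,0,1]
    - [0,0,0,0,0,0,1]

```text
t: 14.7
eef_pos: [0.5717, 0.0256, 0.2006]
tool_rot: [-0.0, 0.99, 0.138, -0.001]
contact_force: [-0.7, -0.2, -0.1]
gripper_width: 0.002
```

```bash
python3 go.py .5725,.025,.2 .5725,.025,.1; python3 -c "
from h import *
a=[cv2.resize(shoot(n,n+'4')['pixels'][y:y+160,x:x+160][:,:,::-1],None,fx=2.5,fy=2.5) for n,x,y in(('top',120,170),('scene',350,220))]
cv2.imwrite('pics/c4.png',np.hstack(a))"
```

```text
14.7 [0.5717 0.0256 0.2006] z [-1.4e-03  4.0e-04 -1.0e+00] x [ 0.962  0.274 -0.001] F [-0.67 -0.18 -0.06] w 0.002 q [-0.52  0.36  0.47  1.86 -0.2   0.96  0.31]
.5725,.025,.2 cm [0.06 0.08 0.06]
.5725,.025,.1 cm [ 0.01  0.01 10.  ]
```

View pics/c4.png

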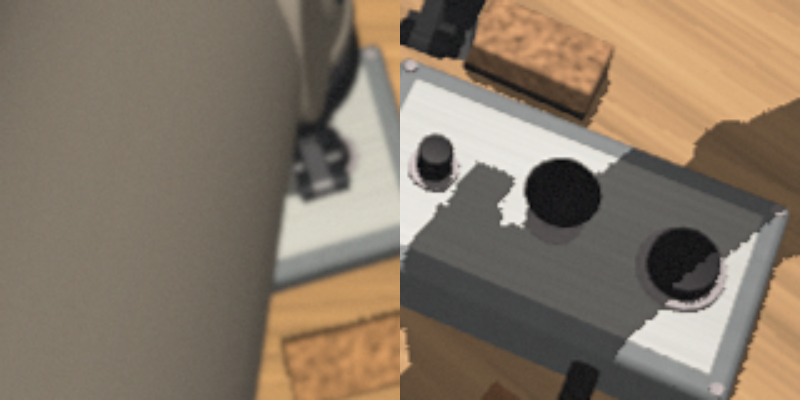

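The power button is down (scene crop 685,262) and the stop head is unchanged. I go down on start.

Emit:
step_arm:
  increments:
    - [0.1,0.1,1,0,0,0,1]
    - [0,0,3,0,0,0,1]
    - [0,0,3,0,0,0,1]
    - [0,0,2,0,0,0,1]
    - [0,0,1,0,0,0,1]
    - [0,0,0,0,0,0,1]
    - [0,0,0,0,0,0,1]

```text
t: 15.5
eef_pos: [0.5739, 0.024, 0.1018]
tool_rot: [0.0, 0.99, 0.138, 0.0]
contact_force: [0.1, 0.8, 0.5]
gripper_width: 0.002
```

```bash
python3 go.py .5725,.025,.074; python3 -c "
from h import *
a=[cv2.resize(shoot(n,n+'5')['pixels'][y:y+120,x:x+120][:,:,::-1],None,fx=3.3,fy=3.3) for n,x,y in(('top',190,170),('scene',320,220))]
cv2.imwrite('pics/c5.png',np.hstack(a))"
```

```text
15.5 [0.5739 0.024  0.1018] z [ 8.e-04  1.e-04 -1.e+00] x [0.962 0.273 0.001] F [0.15 0.83 0.54] w 0.002 q [-0.47  0.5   0.41  1.93 -0.28  0.77  0.38]
.5725,.025,.074 cm [-0.11 -0.13  2.78]
```

View pics/c5.png

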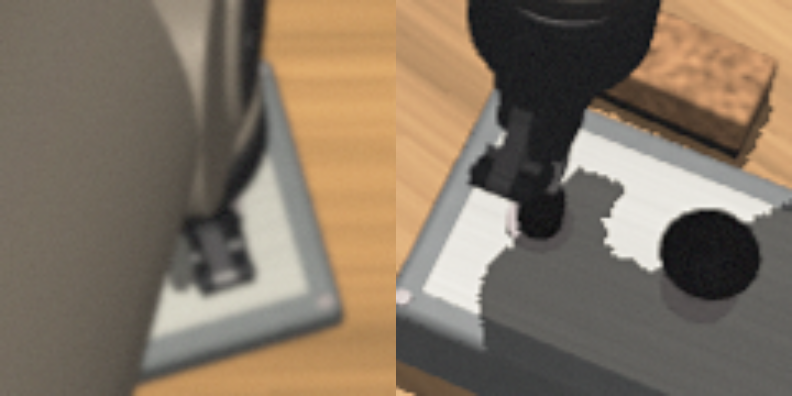

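```bash
python3 -c "
from h import *
p=bot.read_camera('scene')
c=cv2.resize(p['pixels'][230:310,320:400][:,:,::-1],None,fx=7,fy=7,interpolation=cv2.INTER_CUBIC)
c=np.clip(c.astype(float)*2.5,0,255).astype(np.uint8)
for X,col in(((.5739,.024,.1018),(0,0,255)),((.5725,.025,.087),(0,255,0))):
  u=proj(p,X);print(u);cv2.circle(c,(int((u[0]-320+.5)*7),int((u[1]-230+.5)*7)),4,col,-1)
cv2.imwrite('pics/c6.png',c)"
```

```text
[np.float64(363.38536033053344), np.float64(274.2024915060423)]
[np.float64(363.8367375299827), np.float64(278.5889219405079)]
```

View pics/c6.png

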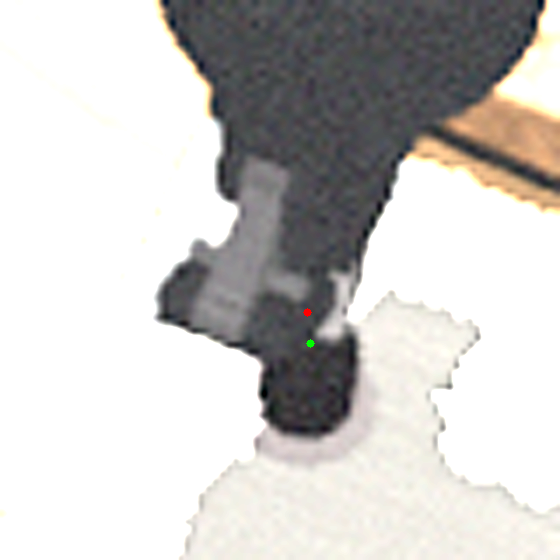

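The tip is over the start button within a couple of mm (red against green). Pressing.

Emit:
step_arm:
  increments:
    - [0,0,0.6,0,0,0,1]
    - [0,0,0.5,0,0,0,1]
    - [0,0,0.2,0,0,0,1]
    - [0,0,0.2,0,0,0,1]
    - [0,0,0.2,0,0,0,1]
    - [0,0,0.2,0,0,0,1]
    - [0,0,0.2,0,0,0,1]
    - [0,0,0.1,0,0,0,1]
    - [0,0,0.1,0,0,0,1]
    - [0,0,0.1,0,0,0,1]
    - [0,0,0.1,0,0,0,1]
    - [0,0,0.1,0,0,0,1]

```text
t: 16.85
eef_pos: [0.5733, 0.0238, 0.0755]
tool_rot: [-0.0, 0.99, 0.138, -0.0]
contact_force: [-3.4, -0.1, 6.0]
gripper_width: 0.001
```

Emit:
step_arm:
  increments:
    - [0,0,0.1,0,0,0,1]
    - [0,0,0.1,0,0,0,1]
    - [0,0,0,0,0,0,1]

```text
t: 17.15
eef_pos: [0.5734, 0.0238, 0.0737]
tool_rot: [-0.0, 0.99, 0.138, -0.0]
contact_force: [-3.4, 0.9, 7.9]
gripper_width: 0.004
```

Same signature as before: about 8 N at 3.3 mm past the stop. I lift and move away so both cameras get a clear view.

Emit:
step_arm:
  increments:
    - [0,0,-0.3,0,0,0,1]
    - [0,0,-0.5,0,0,0,1]
    - [0,0,-1,0,0,0,1]
    - [0,0,-3,0,0,0,1]
    - [0,0,-4,0,0,0,1]
    - [0,0,-4,0,0,0,1]
    - [0,0,-2,0,0,0,1]
    - [0,-3,0,0,0,0,1]
    - [0,-4,0,0,0,0,1]
    - [0,-4,0,0,0,0,1]
    - [0,-4,0,0,0,0,1]
    - [0,-4,0,0,0,0,1]
    - [0,-4,0,0,0,0,1]
    - [0,-4,0,0,0,0,1]
    - [0,-4,0,0,0,0,1]
    - [0,-4,0,0,0,0,1]
    - [0,-4,0,0,0,0,1]
    - [0,0,0,0,0,0,1]
    - [0,0,0,0,0,0,1]

```text
t: 19.05
eef_pos: [0.4665, 0.4, 0.2215]
tool_rot: [0.0, 0.99, 0.139, 0.0]
contact_force: [1.0, -0.3, -0.3]
gripper_width: 0.001
```

```bash
python3 go.py; cat > fin.py <<'E'
from h import *
ims=[]
for n in('top','scene'):
    p=shoot(n,n+'9');im=p['pixels'][:,:,::-1].copy();k=5
    for i,(c,r) in enumerate((((.555,-.23,.06),.018),((.531,.1785,.077),.021),((.5725,.025,.077),.011))):
        u=np.array(proj(p,c)); x0,y0=np.round(u).astype(int)-26
        cr=cv2.resize(im[y0:y0+52,x0:x0+52],None,fx=k,fy=k,interpolation=cv2.INTER_CUBIC)
        cr=np.clip(cr.astype(float)*1.6,0,255).astype(np.uint8)
        for dz,col in((0,(0,255,0)),(.01,(0,0,255))):
            a=np.linspace(0,2*np.pi,60) if i else np.radians(20)+np.pi/4+np.arange(4)*np.pi/2
            R=r if i else r*2**.5
            pts=np.array([[(np.array(proj(p,np.array(c)+[R*np.cos(t),R*np.sin(t),dz]))-[x0,y0]+.5)*k] for t in a]).astype(np.int32)
            cv2.polylines(cr,[pts],True,col,1)
        ims.append(cr)
cv2.imwrite('pics/fin.png',np.vstack([np.hstack(ims[:3]),np.hstack(ims[3:])]))
a,b=[cv2.imread(f'pics/scene{i}.png') for i in(0,9)]
cv2.imwrite('pics/both.png',cv2.resize(np.hstack([a,b]),(800,300)))
E
python3 fin.py
```

```text
19.05 [0.4665 0.4    0.2215] z [ 6.e-04  1.e-04 -1.e+00] x [0.961 0.275 0.001] F [ 0.98 -0.34 -0.31] w 0.001 q [-1.07  0.4   0.35  1.74 -0.16  1.03 -0.39]
```

View pics/fin.png

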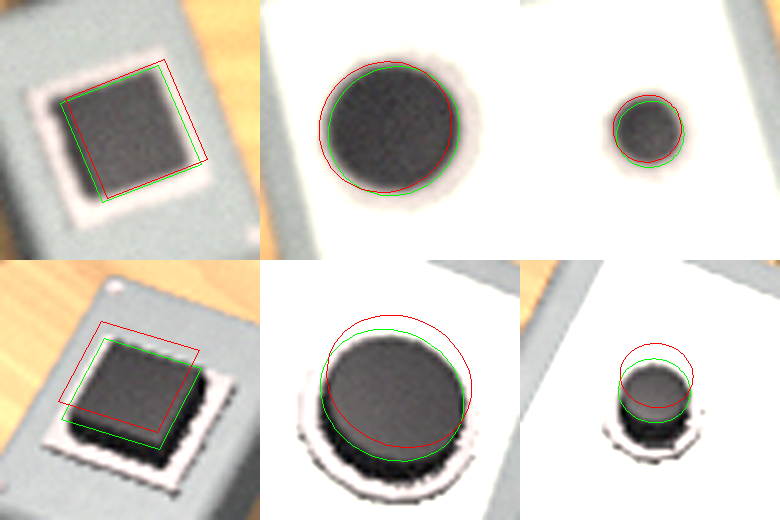

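View pics/both.png

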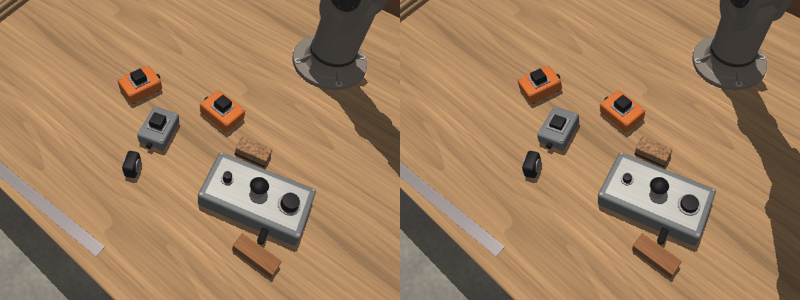

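All three faces sit at the pressed-in outlines (green), and everything else lies where it did at the start. Handing in.

```bash
python3 -c "
from station import bot
print(bot.hand_in())"
```

```text
the job is handed in; nothing more can be done
None
```

I pressed the three buttons in the order asked with the closed fingertips: the extractor on the grey pendant, then power, then start. I handed the job in at about 19 s, with the arm clear of everything.

- **Force:** Each press ended at about 8 N, with the fingertip about 3 mm past the 10 mm travel. That matches the firm stop plus the spring give of the face. A sideways reading of about 2 to 5 N showed during the presses, and nothing shifted.
- **Pictures:** In the last pictures all three button faces sit at the fully-in height within about 2 mm. Side by side with the first picture, the stop button, pendant, sanding block, offcut and tape measure look unmoved. No check failed.

The only disagreement was early on: the two cameras' position estimates differed by up to about 6 mm. I corrected this from close crops before pressing.

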